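# Index the resist carousel and fit a socket to the well's cap nut

### The arm

A 6-joint arm with a two-finger parallel gripper is mounted at the origin on the work surface. World frame = base frame: x ahead of the robot, y to its left, z up, the work surface at z = 0. Lengths are in mm, angles in rad, forces in N, time in s.
With the tool pointing down it reaches from about 350 to 875 mm from the base axis. Payload 4.2 kg.
Tool frame: the origin (TCP) lies midway between the tips of the shut fingers; the grasp point (between the pads) lies 19 mm behind it (arm.tcp_to_grasp is the distance from the TCP to the grasp point, in mm); z points along the fingers, y is the line along which they close (so a half turn about z gives the same grasp; the last joint's range is limited). The gripper opens to 85 mm and grips with 20 to 120 N. Pads are 22 mm wide; open, the fingers measure 114 mm over their backs; the gripper's body (76 mm by 85 mm) begins 54 mm behind the grasp point. The pads swing forward as they close: fully open they stand 13 mm farther back than shut.
Start: joints at [1.46, 0.385, 0.008, 0, -1.194, -0.259], TCP at [225.86, 582.74, 231.312] pointing down, gripper open.
Joint ranges: [-3.14, 3.14], [-1.21, 2.06], [-1.07, 1.41], [-3.16, 2.05], [-2.99, -0.16], [-3.1, 3.1]. Speed limits (rad/s): [2.79, 2.79, 3.14, 3.14, 3.14, 3.14].

### API

Orientations are given as a unit quaternion [x, y, z, w].
In Python, from bench import arm gives the robot as it stands.
- The arm moves only by the tool arm_command, never from a script. Its argument "rows" is a list of rows, each a list of 2 entries, a list of its own where there are three numbers: the shift along the tool's x, y, z as a fraction of full scale, then the turn, a rotation vector about the tool's x, y, z as a fraction of full scale. In form: [[[x, y, z], [wx, wy, wz]], ...]. A call has 1 to 5 rows; each row is the pose to reach, as a shift and turn from the pose commanded when the call began, along the tool's axes at that moment, turning the shorter way round; what a row does not reach only later rows make up. Full scale, the value 1, is 0.25 m for a shift and 180 degrees for a turn. A row lasts 1/10 s, in which the tool goes at most 50 mm and 8.59 degrees, less where a joint would pass 70% of its speed; a pose out of reach is approached as far as the arm can. A call with a number of a shift or a turn outside -1 to 1 is refused whole. A call with a gripper value outside its range is refused whole. "grip" is the opening, from 0 (shut) to 1 (fully open), set as the call begins (left out, the last holds). The fingers move at their own pace and stop on an object; the grip force is fixed at half the most. Time passes only in rows, so rows that repeat a pose let the fingers close. It gives the time, the measured TCP pose, the force, the opening and the grip force at its end, in the units of the state.
- arm.read_state(): the state, without advancing time (a new reading comes with each control period).
- arm.get_image(name): name is "side" or "top"; returns (picture, depth): 384x512x3 uint8, blue, green, red; 384x512 float32, mm along the optical axis (not along the pixel's ray), 0 where there is no reading.
- arm.camera_info(name): a dict with "fx", "fy", "cx", "cy" (pixels), "k1" (the pictures are not rectified: a ray, as slopes to the right and down, at radius r is drawn at 1 + k1 r^2 times it, then the intrinsics apply), "extrinsics" (4x4, takes a point from camera to world coordinates). Camera axes: x right, y down, z forward; pixel columns grow to the right and rows downward; lengths in mm; the calibration is good to about 2 mm. A picture is of the moment at which its call begins. camera_info takes no time and is no camera call.
- arm.job_done(): hands the job in; it is judged then, once.
Trained networks look in the newest picture that a camera, given by its name, has taken for a name from the list of things; names that differ only in an ending like _2 or _b are one class to them, and where a whole thing is asked for, a point or a joint stands for the part that bears it (a point fixed in the world has none). Each returns a list of dicts, best first, with "score" (0 to 1); they miss things now and then, are a little off and sometimes report something else, mostly with a low value. They report only what shows in the picture. A call takes as long as a camera call. They do not tell look-alikes from the thing itself.
- arm.spot_in(camera, query): "position" ([column, row] in pixels, amid what is visible of it).
The state is a dict: "clock": time; "joints": joint angles; "joint_vel": joint speeds; "joint_efforts": joint torques, N m; "position": TCP position; "ee_rot": TCP orientation; "contact_force": force on the tool from outside, world axes, zero at the start; "wrist_torque": the same for the moment, N m; "gripper_width": finger opening in mm; "grasp_force": force on a finger pad.
Only numpy, scipy, OpenCV 4.12 (cv2) and the standard library are available. Lean on these libraries where they do the work, as an engineer would, in place of code of your own. Each camera call takes 0.05 s, during which the arm holds its last target. There are 200 camera calls.

### The job

The well now under the dispense head has to be opened: turn the indexer's deck by half a turn, two clicks either way, so that this well stands in its click stop at the service pointer in front. Then try the sockets from the rack on its hexagonal cap nut until you have the one that fits (the tightest that goes on), stand any that does not fit upright back in a rack pocket, and push the right one fully down on the nut. Finish while still holding that socket, gripped and seated squarely on the nut, with the others in the rack; leave everything else on the bench where it is.

Things in the scene. Friction and masses are not known exactly. Their poses are not given: they have to be found in the camera images.
- indexer: Four-well resist dispenser, fixed. Origin: on the deck's turning axis at bench level, z up; its -x side is the front (service side, towards the robot), +x the rear. Sizes in mm. Base plate 345 x 240 x 10 (x -132 to 213). Round deck 300 dia, top 52 above the bench, with a 52 dia, 82 high hub. At 95 from the axis, 90 degrees apart, four white wells, 60 dia, 82 high, each with a steel cap nut on top.
- deck (a joint): Deck angle (rad), growing anticlockwise from above, no end stops. A spring detent gives click stops at multiples of pi/2, pulls the deck into the nearest one when let go, within 1.5 s, and takes up to 5 N at a knob to turn. At 0 well a is at the rear, b at the indexer's +y side, c at the front, d at -y. It starts in or swinging into one of the four stops.
- head (a point): Centre of the white dispense head, fixed: 42 dia, 114 to 196 above the bench, over the rear well, 95 behind the deck's axis; it blocks the nut below it. It hangs on an arm (to 163 high, 36 wide) from a 28 dia column 190 behind the axis.
- service (a point): Service position: 95 in front of the deck's axis, 85 above the bench, at the dark pointer, which stands on the base plate in front of the deck, 160 to 181 from the axis, 50 high. A nut is there when its nut_ point lies here.
- nut_a (a point): Cap nut of well a: point on its axis, on the top of its round flange (33 dia), where a seated socket's mouth rests, 85 above the bench. Hexagon 12 tall from here, then a 3 tall dome. Two of its flats face to and away from the deck's axis. 13 or 17 mm across flats, which is not told.
- nut_b (a point): Cap nut of well b: point on its axis, on the top of its round flange (33 dia), where a seated socket's mouth rests, 85 above the bench. Hexagon 12 tall from here, then a 3 tall dome. Two of its flats face to and away from the deck's axis. 13 or 17 mm across flats, which is not told.
- nut_c (a point): Cap nut of well c: point on its axis, on the top of its round flange (33 dia), where a seated socket's mouth rests, 85 above the bench. Hexagon 12 tall from here, then a 3 tall dome. Two of its flats face to and away from the deck's axis. 13 or 17 mm across flats, which is not told.
- nut_d (a point): Cap nut of well d: point on its axis, on the top of its round flange (33 dia), where a seated socket's mouth rests, 85 above the bench. Hexagon 12 tall from here, then a 3 tall dome. Two of its flats face to and away from the deck's axis. 13 or 17 mm across flats, which is not told.
- knob_a (a point): Black round turning knob on the deck, 16 dia, 120 from the axis, halfway between wells a and b; the point is 20 above the deck, 72 above the bench, at the knob's mid-grip; the knob reaches from 52 to 86 above the bench.
- knob_b (a point): Black round turning knob on the deck, 16 dia, 120 from the axis, halfway between wells b and c; the point is 20 above the deck, 72 above the bench, at the knob's mid-grip; the knob reaches from 52 to 86 above the bench.
- knob_c (a point): Black round turning knob on the deck, 16 dia, 120 from the axis, halfway between wells c and d; the point is 20 above the deck, 72 above the bench, at the knob's mid-grip; the knob reaches from 52 to 86 above the bench.
- knob_d (a point): Black round turning knob on the deck, 16 dia, 120 from the axis, halfway between wells d and a; the point is 20 above the deck, 72 above the bench, at the knob's mid-grip; the knob reaches from 52 to 86 above the bench.
- rack: Grey socket rack, fixed, 62 (x) x 182 (y) x 24 high, origin under its centre. Three round pockets 37 dia in its top, at y -58, 0 and +58; their floors are 10 above the bench. The sockets stand in them in any order.
- socket_small: Small steel socket with finger adapter, one piece, 80 tall + 2 button, 0.1 to 0.2 kg, standing mouth down. Origin: centre of the mouth, z up its axis. Mouth: hexagonal hole 14.4 across flats, 18 deep, its lowest 3 flared by 1 a side, for 13 mm nuts. 22 dia up to 28, tapering to a 14 neck; from 46 to 80 a dark hexagonal grip, 20 across flats. Grip and mouth flats are in line; two face body +x and -x.
- socket_medium: Medium steel socket with finger adapter, one piece, 80 tall + 2 button, 0.1 to 0.2 kg, standing mouth down. Origin: centre of the mouth, z up its axis. Mouth: hexagonal hole 18.4 across flats, 18 deep, its lowest 3 flared by 1 a side, for 17 mm nuts. 26 dia up to 28, tapering to a 14 neck; from 46 to 80 a dark hexagonal grip, 20 across flats. Grip and mouth flats are in line; two face body +x and -x.
- socket_large: Large steel socket with finger adapter, one piece, 80 tall + 2 button, 0.1 to 0.2 kg, standing mouth down. Origin: centre of the mouth, z up its axis. Mouth: hexagonal hole 22.4 across flats, 18 deep, its lowest 3 flared by 1 a side, for 21 mm nuts. 31 dia up to 28, tapering to a 14 neck; from 46 to 80 a dark hexagonal grip, 20 across flats. Grip and mouth flats are in line; two face body +x and -x.
- bottle: Bystander: closed brown glass bottle, 64 dia x 130 tall (mm), loose, to be left alone. Origin under its centre.
- wafer_case: Bystander: round white wafer case, 76 dia x 16 (mm), loose, to be left alone. Origin under its centre.
- petri_dish: Bystander: closed glass petri dish, 94 dia x 16 (mm), loose, to be left alone. Origin under its centre.
- syringe: Bystander: empty plastic syringe lying down, about 135 long, 34 wide, 20 high (mm), loose, to be left alone. Origin under its centre.
- wrench: Bystander: steel combination wrench lying flat, 190 long, 26 wide, 7 high (mm), loose, to be left alone. Origin under its centre.
- tweezers: Bystander: steel tweezers lying down, 115 long, 8 high (mm), loose, to be left alone. Origin under its centre.
- spare_nut: Bystander: loose spare cap nut on its flange, 33 dia x 18 high (not one to be worked on) (mm), loose, to be left alone. Origin under its centre.
Mind the look-alikes: they are no part of the job. Leave any turquoise look-alike of the socket_large alone. Leave any green look-alike of the socket_small alone.

How it is judged (in metres and radians):
On the way, in this order (a step that is already met when the one before it is completed fails the run):
1. the well that was under the dispense head stands at the service position, in its click stop (((horizontal distance between nut_a and service below 0.006 m and distance of nut_a from where it was at the start of the episode above 0.178 m and velocity of joint deck between -0.1 and 0.1 rad/s) or (horizontal distance between nut_b and service below 0.006 m and distance of nut_b from where it was at the start of the episode above 0.178 m and velocity of joint deck between -0.1 and 0.1 rad/s) or (horizontal distance between nut_c and service below 0.006 m and distance of nut_c from where it was at the start of the episode above 0.178 m and velocity of joint deck between -0.1 and 0.1 rad/s) or (horizontal distance between nut_d and service below 0.006 m and distance of nut_d from where it was at the start of the episode above 0.178 m and velocity of joint deck between -0.1 and 0.1 rad/s))), for 0.3 s.
2. the socket that fits is fully down on that nut (((horizontal distance between nut_a and service below 0.006 m and distance of nut_a from where it was at the start of the episode above 0.178 m and horizontal distance between socket_small and nut_a below 0.003 m and distance between socket_small and nut_a below 0.004 m and angle between socket_small's own z axis and vertical below 0.1 rad and contact force between socket_small and the fingers above 1 N and z of each of socket_medium, socket_large in the frame of rack below 0.016 m and horizontal distance between each of socket_medium, socket_large and rack below 0.075 m and angle between each of socket_medium, socket_large's own z axis and vertical below 0.15 rad) or (horizontal distance between nut_b and service below 0.006 m and distance of nut_b from where it was at the start of the episode above 0.178 m and horizontal distance between socket_medium and nut_b below 0.003 m and distance between socket_medium and nut_b below 0.004 m and angle between socket_medium's own z axis and vertical below 0.1 rad and contact force between socket_medium and the fingers above 1 N and z of each of socket_small, socket_large in the frame of rack below 0.016 m and horizontal distance between each of socket_small, socket_large and rack below 0.075 m and angle between each of socket_small, socket_large's own z axis and vertical below 0.15 rad) or (horizontal distance between nut_c and service below 0.006 m and distance of nut_c from where it was at the start of the episode above 0.178 m and horizontal distance between socket_small and nut_c below 0.003 m and distance between socket_small and nut_c below 0.004 m and angle between socket_small's own z axis and vertical below 0.1 rad and contact force between socket_small and the fingers above 1 N and z of each of socket_medium, socket_large in the frame of rack below 0.016 m and horizontal distance between each of socket_medium, socket_large and rack below 0.075 m and angle between each of socket_medium, socket_large's own z axis and vertical below 0.15 rad) or (horizontal distance between nut_d and service below 0.006 m and distance of nut_d from where it was at the start of the episode above 0.178 m and horizontal distance between socket_medium and nut_d below 0.003 m and distance between socket_medium and nut_d below 0.004 m and angle between socket_medium's own z axis and vertical below 0.1 rad and contact force between socket_medium and the fingers above 1 N and z of each of socket_small, socket_large in the frame of rack below 0.016 m and horizontal distance between each of socket_small, socket_large and rack below 0.075 m and angle between each of socket_small, socket_large's own z axis and vertical below 0.15 rad))), for 0.3 s.
At the end, for the whole second after the job is handed in: The well that was under the dispense head is at the service position (6 mm); the matching socket, held by the fingers (1 N), is down on its nut (3 mm off its axis, 4 mm from its flange, upright within 0.10 rad); the other two sockets stand upright in the rack; no bystander has moved 30 mm (((horizontal distance between nut_a and service below 0.006 m and distance of nut_a from where it was at the start of the episode above 0.178 m and horizontal distance between socket_small and nut_a below 0.003 m and distance between socket_small and nut_a below 0.004 m and angle between socket_small's own z axis and vertical below 0.1 rad and contact force between socket_small and the fingers above 1 N and z of each of socket_medium, socket_large in the frame of rack below 0.016 m and horizontal distance between each of socket_medium, socket_large and rack below 0.075 m and angle between each of socket_medium, socket_large's own z axis and vertical below 0.15 rad) or (horizontal distance between nut_b and service below 0.006 m and distance of nut_b from where it was at the start of the episode above 0.178 m and horizontal distance between socket_medium and nut_b below 0.003 m and distance between socket_medium and nut_b below 0.004 m and angle between socket_medium's own z axis and vertical below 0.1 rad and contact force between socket_medium and the fingers above 1 N and z of each of socket_small, socket_large in the frame of rack below 0.016 m and horizontal distance between each of socket_small, socket_large and rack below 0.075 m and angle between each of socket_small, socket_large's own z axis and vertical below 0.15 rad) or (horizontal distance between nut_c and service below 0.006 m and distance of nut_c from where it was at the start of the episode above 0.178 m and horizontal distance between socket_small and nut_c below 0.003 m and distance between socket_small and nut_c below 0.004 m and angle between socket_small's own z axis and vertical below 0.1 rad and contact force between socket_small and the fingers above 1 N and z of each of socket_medium, socket_large in the frame of rack below 0.016 m and horizontal distance between each of socket_medium, socket_large and rack below 0.075 m and angle between each of socket_medium, socket_large's own z axis and vertical below 0.15 rad) or (horizontal distance between nut_d and service below 0.006 m and distance of nut_d from where it was at the start of the episode above 0.178 m and horizontal distance between socket_medium and nut_d below 0.003 m and distance between socket_medium and nut_d below 0.004 m and angle between socket_medium's own z axis and vertical below 0.1 rad and contact force between socket_medium and the fingers above 1 N and z of each of socket_small, socket_large in the frame of rack below 0.016 m and horizontal distance between each of socket_small, socket_large and rack below 0.075 m and angle between each of socket_small, socket_large's own z axis and vertical below 0.15 rad))); the arm keeps its last pose, push and grip.
It fails at once if a bystander was moved or knocked over (distance of any of bottle, wafer_case, petri_dish, syringe, wrench, tweezers, spare_nut from where it was at the start of the episode above 0.03 m or angle between bottle's own z axis and vertical above 0.5 rad).
It also fails if it takes over 72 s, if anything falls off the work surface, if the arm or the gripper's body presses on something with over 40 N, if the wrist force passes 120 N, or if a joint passes its speed limit or range.

## Working session

There is one attempt and no reset: what is moved stays moved. The work goes in short steps, Python scripts to look and compute and a tool call to move; the robot and the scene stay as the last step left them, time stands still between calls to the robot, and variables do not carry over. Pictures are saved under pics/ and viewed, at most 10 in all, crops included, and the job is handed in when it is done.

Besides the shell and the picture viewer there is one more tool, called after ">>>" in YAML: its name, and indented under it one key for each argument. arm_command: Moves the arm, as the interface text tells. Shift numbers are shares of 0.25 m and turn numbers shares of 180 degrees, none past 1 either way. Its arguments: {"type":"object","properties":{"rows":{"type":"array","items":{"type":"array"}},"grip":{"type":"number"}},"required":["rows"]}

```bash
ls; mkdir -p pics; cat > h.py <<'E'
import numpy as np, cv2
from scipy.spatial.transform import Rotation as R
from bench import arm
def cam(n):
    c=arm.camera_info(n); return c,np.array(c["extrinsics"])
def ray(n,u,v):
    c,T=cam(n); x=(u-c["cx"])/c["fx"]; y=(v-c["cy"])/c["fy"]
    a,b=x,y
    for _ in range(20):
        s=1+c["k1"]*(a*a+b*b); a,b=x/s,y/s
    return T[:3,3],T[:3,:3]@np.array([a,b,1.])
def atz(n,u,v,z):
    o,d=ray(n,u,v); return o+d*(z-o[2])/d[2]
def proj(n,P):
    c,T=cam(n); p=np.linalg.inv(T)@np.append(P,1); a,b=p[0]/p[2],p[1]/p[2]; s=1+c["k1"]*(a*a+b*b)
    return np.array([a*s*c["fx"]+c["cx"],b*s*c["fy"]+c["cy"]])
def cloud(n,depth):
    c,T=cam(n); v,u=np.mgrid[:384,:512]
    x=(u-c["cx"])/c["fx"]; y=(v-c["cy"])/c["fy"]; a,b=x.copy(),y.copy()
    for _ in range(20):
        s=1+c["k1"]*(a*a+b*b); a,b=x/s,y/s
    P=np.stack([a*depth,b*depth,depth],-1)@T[:3,:3].T+T[:3,3]
    P[depth==0]=np.nan
    return P
def step(target,yaw=None):
    "tool shift (fractions) to world target"
    s=arm.read_state(); r=R.from_quat(s["ee_rot"]); d=r.inv().apply(np.array(target)-s["position"])
    return d/250
E
python3 - <<'E'
from h import *
for n in("top","side"):
    im,d=arm.get_image(n); np.save(n+"_d.npy",d); cv2.imwrite(n+".png",im)
    cv2.imwrite(f"pics/{n}0.png",cv2.resize(im,(800,600),interpolation=cv2.INTER_CUBIC))
    c,T=cam(n); print(n,c["fx"],T[:3,3].round(),T[:3,2].round(2))
for q in["indexer","head","knob_a","nut_a","rack","socket_small","socket_medium","socket_large","bottle","spare_nut"]:
    for r in arm.spot_in("top",q)[:5]: print(q,np.round(r["position"]),round(r["score"],2))
s=arm.read_state();print(s)
E
```

```text
pics
top 412.8922889984439 [ 429.   14. 1383.] [ 0.08 -0.   -1.  ]
side 412.99101885758046 [ 167. -917.  746.] [ 0.31  0.79 -0.53]
indexer [214. 166.] 0.78
head [213. 166.] 0.62
knob_a [217. 173.] 0.71
nut_a [216. 174.] 0.92
rack [344. 206.] 0.88
socket_small [346. 201.] 0.57
socket_small [324. 177.] 0.43
socket_small [215. 167.] 0.18
socket_large [348. 176.] 0.49
socket_large [366. 205.] 0.46
bottle [119. 210.] 0.92
spare_nut [317. 240.] 0.47
{'clock': 0.6, 'joints': array([ 1.45959715e+00,  3.84621584e-01,  7.89922243e-03, -4.93417363e-05,
       -1.19399326e+00, -2.58604760e-01]), 'joint_vel': array([-0.0018481 , -0.00101555, -0.00137295,  0.00175302, -0.00042436,
        0.00019655]), 'joint_efforts': array([ 6.96626357e-04, -3.91831863e+01,  1.88528931e+01,  4.18880671e+00,
       -3.98118791e-04, -5.93632290e-07]), 'position': array([225.84737684, 582.73459017, 231.35181881]), 'ee_rot': array([ 9.82952609e-01, -1.83859094e-01, -2.58496190e-05, -3.85541291e-05]), 'contact_force': array([-0.56230277, -0.03084967,  0.30450711]), 'wrist_torque': array([-0.05034441,  0.00482339, -0.01442567]), 'grasp_force': 0.0, 'gripper_width': 85.57217258962056}
```

View pics/top0.png

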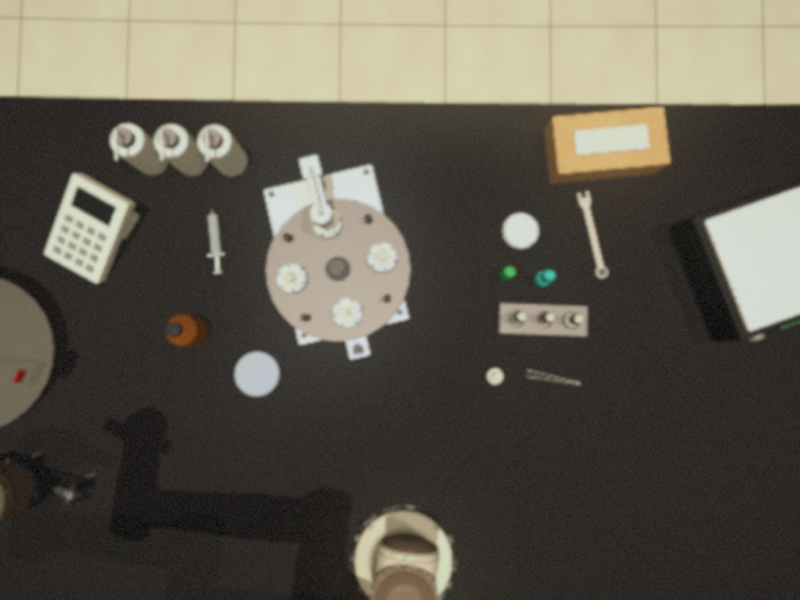

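View pics/side0.png

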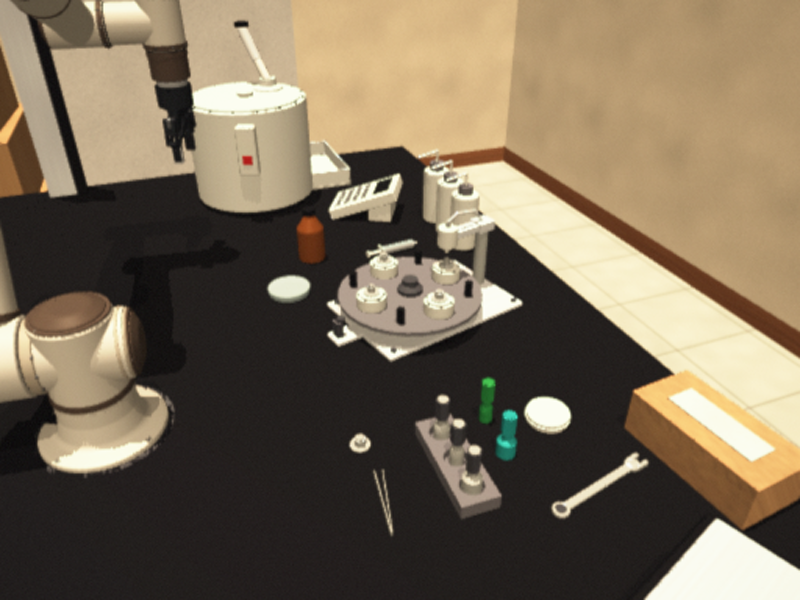

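The top view (800x600 scale) shows the deck at (338,268) with its head towards (320,215) and pointer at (357,347). The rack is at (543,320) with sockets at x = 518, 548 and 573. The green (510,272) and turquoise (545,277) look-alikes stand behind the rack, and I won't touch them. Next I'll measure.

```bash
cat > m.py <<'E'
from h import *
N=8
for n in("top","side"):
    A=[arm.get_image(n) for _ in range(N)]
    im=np.mean([a[0].astype(float) for a in A],0); D=np.array([a[1] for a in A]); D[D==0]=np.nan
    np.save(n+"_im.npy",im); np.save(n+"_d.npy",np.nan_to_num(np.nanmedian(D,0)))
P=cloud("top",np.load("top_d.npy")); im=np.load("top_im.npy")
v,u=np.mgrid[:384,:512]
dk=(u>160)&(u<270)&(v>95)&(v<235)
z=P[...,2]
m=dk&(abs(z-52)<5); pts=P[m][:,:2]
c,r=cv2.minEnclosingCircle(pts.astype(np.float32)); print("deck",c,r,np.nanmedian(z[m]))
print("bench z",np.nanmedian(z[250:280,200:300]))
for q in [(208,201),(185,177),(244,164),(207,140)]:
    k=(np.hypot(u-q[0],v-q[1])<14)&(z>72)&(z<112)&(im.min(-1)>100)
    print(q,k.sum(),np.nanmean(P[k],0).round(1),np.nanpercentile(z[k],[10,50,90]).round())
rk=(u>310)&(u<385)&(v>185)&(v<222)
k=rk&(z>17)&(z<32); b=cv2.minAreaRect(P[k][:,:2].astype(np.float32)); print("rack",b,np.nanmedian(z[k]))
for q in[(331,202),(350,203),(367,204),(326,174),(349,177)]:
    k=(np.hypot(u-q[0],v-q[1])<9)&(z>75)&(z<110); print("sock",q,k.sum(),np.nanmean(P[k],0).round(1) if k.any() else "")
    k=(np.hypot(u-q[0],v-q[1])<9)&(z>30)&(z<110); print("   ",k.sum(),np.nanmean(P[k],0).round(1) if k.any() else "")
def crop(n,x0,x1,y0,y1,s):
    return cv2.resize(np.load(n+"_im.npy")[y0:y1,x0:x1].clip(0,255).astype(np.uint8),None,fx=s,fy=s,interpolation=cv2.INTER_CUBIC)
a=crop("side",262,327,245,332,6); b=crop("side",210,310,155,217,4); t=crop("top",310,385,165,222,5)
W=np.zeros((600,800,3),np.uint8); W[:522,:390]=a; W[:248,400:800]=b; W[260:545,400:775]=t
cv2.imwrite("pics/c1.png",W)
E
python3 m.py
```

```text
deck (605.4634399414062, 137.470947265625) 177.14105224609375 51.05296738848165
bench z -1.096867243058
(208, 201) 124 [506.8 133.5  81.9] [77. 81. 85.]
(185, 177) 278 [577.2 232.5  81.9] [76. 81. 90.]
(244, 164) 275 [623.   49.5  81.8] [76. 81. 86.]
(207, 140) 150 [683.2 159.6  79.6] [76. 80. 83.]
rack ((501.4233093261719, -291.1821594238281), (184.55758666992188, 61.996917724609375), 88.56343078613281) 22.831278398902896
sock (331, 202) 41 [ 503.5 -231.4   88.6]
    64 [ 502.8 -229.2   73.2]
sock (350, 203) 39 [ 503.1 -291.    89. ]
    61 [ 502.1 -289.2   76.4]
sock (367, 204) 43 [ 500.  -347.1   88.5]
    93 [ 499.6 -344.1   65.2]
sock (326, 174) 35 [ 595.6 -209.6   80.3]
    53 [ 593.6 -207.6   71.3]
sock (349, 177) 38 [ 588.1 -293.2   79.8]
    68 [ 587.  -290.5   65.1]m.py:6: RuntimeWarning: All-NaN slice encountered
  np.save(n+"_im.npy",im); np.save(n+"_d.npy",np.nan_to_num(np.nanmedian(D,0)))
```

View pics/c1.png

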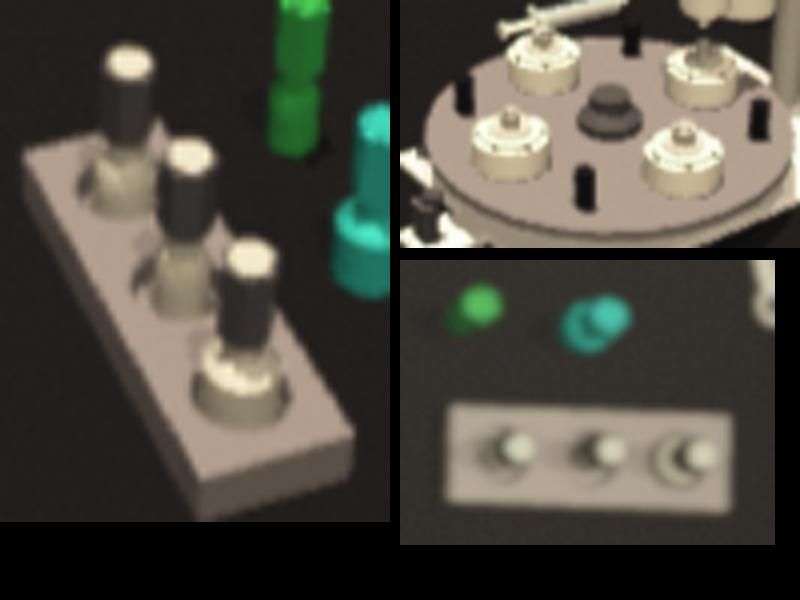

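Crop: the far rack socket (side crop (125,180), body about 68 px wide) is medium. The middle one (185,280), about 58 px, is small, and the nearest (240,390) is large. The green and turquoise ones stand off the rack, so they are the look-alikes. Next I'll refine the indexer pose.

```bash
cat > m2.py <<'E'
from h import *
from scipy.optimize import least_squares
for n in("top","side"):
    P=cloud(n,np.load(n+"_d.npy")); im=np.load(n+"_im.npy"); z=P[...,2]
    xy=P[...,:2]; c=np.array([600.,140.]); th=np.radians(14)
    near=np.hypot(xy[...,0]-600,xy[...,1]-140)
    W=(near<135)&(z>77)&(z<90)
    if n=="side": W&=(near>40)
    Q=xy[W]
    for it in range(15):
        src=[];dst=[]
        for k in range(4):
            if k==0: continue
            a=th+k*np.pi/2; p=c+95*np.array([np.cos(a),np.sin(a)])
            s=Q[np.hypot(*(Q-p).T)<36]
            # centre of disc by extents-insensitive mean
            src.append(a);dst.append((s.mean(0)+ (s.max(0)+s.min(0))/2)/2)
        src=np.array(src);dst=np.array(dst)
        f=lambda q:(q[:2]+95*np.stack([np.cos(src-th+q[2]),np.sin(src-th+q[2])],1)-dst).ravel()
        r=least_squares(f,[*c,th]); c=r.x[:2];th=r.x[2]
    print(n,c.round(1),np.degrees(th).round(2),dst.round(1).tolist(),r.fun.round(1))
    # hub top & deck rim
    H=xy[(near<45)&(z>76)&(z<88)]; print(" hub",np.mean(H,0).round(1),(H.max(0)/2+H.min(0)/2).round(1))
    Dk=xy[(near<170)&(abs(z-51)<4)]; print(" deck mean mid",((np.percentile(Dk,99,axis=0)+np.percentile(Dk,1,axis=0))/2).round(1))
    # socket tops
    for y in(-232,-291,-347):
        k=(abs(P[...,0]-502)<16)&(abs(P[...,1]-y)<16)&(z>84)&(z<98)
        print(" top",P[k].mean(0).round(1),k.sum())
    k=(np.abs(P[...,0]-500)<60)&(abs(P[...,1]+290)<120)&(z>18)&(z<27); print(" rack",cv2.minAreaRect(P[k][:,:2].astype(np.float32)))
    # knobs
    for k in range(4):
        a=th+np.pi/4+k*np.pi/2; p=c+120*np.array([np.cos(a),np.sin(a)])
        s=(np.hypot(xy[...,0]-p[0],xy[...,1]-p[1])<14)&(z>78)&(z<92); print(" knob",k,p.round(1),P[s].mean(0).round(1) if s.any() else "",s.sum())
E
python3 m2.py
```

```text
top [600.4 141.6] 13.89 [[577.9, 233.3], [508.0, 118.6], [623.0, 50.1]] [-0.3  0.6  0.1  0.2  0.2 -0.7]
 hub [600.8 141.8] [601.4 142.3]
 deck mean mid [598.8 141.5]
 top [ 503.7 -232.1   89.6] 37
 top [ 503.1 -291.7   89.7] 36
 top [ 500.3 -347.6   89.4] 39
 rack ((501.4233093261719, -291.1821594238281), (184.55758666992188, 61.996917724609375), 88.56343078613281)
 knob 0 [662.4 244.4] [661.9 243.3  84.5] 19
 knob 1 [497.6 203.6] [498.2 202.3  84.7] 20
 knob 2 [538.4  38.9] [539.6  38.6  84.6] 20
 knob 3 [703.1  79.6] [703.   79.6  84.6] 19
side [597.6 134.4] 14.46 [[573.8, 225.7], [505.9, 110.8], [621.1, 42.9]] [ 0.1  0.7 -0.3 -0.2  0.3 -0.5]
 hub [599.1 136.9] [599.8 139.4]
 deck mean mid [597.1 132.2]
 top [ 501.7 -237.9   89.6] 57
 top [ 500.7 -294.8   89.5] 65
 top [ 498. -351.   90.] 69
 rack ((500.29718017578125, -292.6600036621094), (183.35134887695312, 62.63331985473633), 88.60421752929688)
 knob 0 [658.6 237.7] [659.9 238.3  83.5] 12
 knob 1 [494.3 195.3] [496.4 198.5  83.1] 17
 knob 2 [536.6  31. ] [537.5  33.8  83.9] 21
 knob 3 [701.   73.4] [701.8  74.8  83.1] 18
```

```bash
cat >> h.py <<'E'
def plan(targets,ref=None):
    s=arm.read_state(); r=R.from_quat(s["ee_rot"]); y=r.apply([0,1,0])
    print("t",round(s["clock"],2),"pos",s["position"].round(1),"yawY",np.degrees(np.arctan2(y[1],y[0])).round(2)%180,"tilt",np.degrees(np.arccos(-r.apply([0,0,1])[2])).round(2),"w",round(s["gripper_width"],1),"gf",round(s["grasp_force"],1),"F",s["contact_force"].round(1),"j",s["joints"][[0,5]].round(2))
    p=s["position"] if ref is None else np.array(ref)
    for t in targets: print(t,(r.inv().apply(np.array(t,float)-p)/250).round(3).tolist())
C=np.array([600.4,141.5]); TH=13.9
def arc(a0,a1,n,z,rad=120):
    return [[*(C+rad*np.array([np.cos(np.radians(a)),np.sin(np.radians(a))])).round(1),z] for a in np.linspace(a0,a1,n+1)[1:]]
E
python3 -c "
from h import *
plan([[360,395,225],[498,203,160],[498,203,60]])"
```

```text
t 1.4 pos [225.9 582.7 231.3] yawY 68.81 tilt 0.0 w 85.3 gf 0.0 F [ 0.1  0.5 -1.1] j [ 1.46 -0.26]
[360, 395, 225] [0.772, 0.506, 0.025]
[498, 203, 160] [1.564, 1.023, 0.285]
[498, 203, 60] [1.564, 1.023, 0.685]
```

>>> arm_command:
  rows:
    - [[0.772,0.506,0.025],[0,0,-0.028]]
    - [[0.772,0.506,0.025],[0,0,-0.028]]
    - [[0.772,0.506,0.025],[0,0,-0.028]]
    - [[0.772,0.506,0.025],[0,0,-0.028]]
    - [[0.772,0.506,0.025],[0,0,-0.028]]
  grip: 0.6

```text
clock: 1.9
position: [361.2, 392.3, 225.3]
ee_rot: [0.99, -0.141, 0.0, 0.0]
contact_force: [0.3, 0.9, 0.4]
gripper_width: 51.1
grasp_force: 0.0
```

```bash
python3 -c "
from h import *
plan([[498,203,150],[498,203,60]])"
```

```text
t 1.9 pos [361.2 392.3 225.3] yawY 73.76 tilt 0.01 w 51.1 gf 0.0 F [0.3 0.9 0.4] j [1.13 0.16]
[498, 203, 150] [0.737, 0.574, 0.301]
[498, 203, 60] [0.737, 0.574, 0.661]
```

>>> arm_command:
  rows:
    - [[0.737,0.574,0.301],[0,0,0]]
    - [[0.737,0.574,0.301],[0,0,0]]
    - [[0.737,0.574,0.301],[0,0,0]]
    - [[0.737,0.574,0.301],[0,0,0]]
    - [[0.737,0.574,0.301],[0,0,0]]

```text
clock: 2.4
position: [498.1, 204.1, 149.5]
ee_rot: [0.99, -0.141, 0.0, -0.0]
contact_force: [0.8, -0.1, -0.7]
gripper_width: 51.1
grasp_force: 0.0
```

```bash
python3 -c "
from h import *
plan([[498,203,90],[498,203,60]])"
```

```text
t 2.4 pos [498.1 204.1 149.5] yawY 73.84 tilt 0.03 w 51.1 gf 0.0 F [ 0.8 -0.1 -0.7] j [0.69 0.6 ]
[498, 203, 90] [0.001, 0.005, 0.238]
[498, 203, 60] [0.001, 0.005, 0.358]
```

>>> arm_command:
  rows:
    - [[0,0.003,0.16],[0,0,0]]
    - [[0,0.003,0.27],[0,0,0]]
    - [[0,0.003,0.36],[0,0,0]]
    - [[0,0.003,0.36],[0,0,0]]

```text
clock: 2.8
position: [495.2, 203.6, 56.9]
ee_rot: [0.99, -0.141, -0.003, 0.002]
contact_force: [-0.0, -0.3, -0.2]
gripper_width: 51.4
grasp_force: 0.0
```

>>> arm_command:
  rows:
    - [[0,0,0],[0,0,0]]
    - [[0,0,0],[0,0,0]]
    - [[0,0,0],[0,0,0]]
    - [[0,0,0],[0,0,0]]
  grip: 0

```text
clock: 3.2
position: [497.7, 205.5, 61.6]
ee_rot: [0.99, -0.14, 0.001, -0.001]
contact_force: [-1.1, -1.8, 6.3]
gripper_width: 13.9
grasp_force: 58.6
```

```bash
python3 -c "
from h import *
plan(arc(148.9,241,10,61))"
```

```text
t 3.2 pos [497.7 205.5  61.6] yawY 73.9 tilt 0.14 w 13.9 gf 58.6 F [-1.1 -1.8  6.3] j [0.69 0.6 ]
[np.float64(489.1), np.float64(186.2), 61] [-0.012, 0.084, 0.002]
[np.float64(483.3), np.float64(167.8), 61] [-0.014, 0.161, 0.002]
[np.float64(480.6), np.float64(148.8), 61] [-0.003, 0.237, 0.002]
[np.float64(481.0), np.float64(129.5), 61] [0.02, 0.311, 0.002]
[np.float64(484.5), np.float64(110.5), 61] [0.055, 0.38, 0.002]
[np.float64(490.9), np.float64(92.4), 61] [0.099, 0.442, 0.002]
[np.float64(500.2), np.float64(75.5), 61] [0.154, 0.497, 0.002]
[np.float64(512.0), np.float64(60.3), 61] [0.216, 0.542, 0.002]
[np.float64(526.2), np.float64(47.2), 61] [0.285, 0.577, 0.002]
[np.float64(542.2), np.float64(36.5), 61] [0.358, 0.6, 0.002]
```

>>> arm_command:
  rows:
    - [[-0.015,0.075,0],[0,0,0]]
    - [[-0.017,0.152,0],[0,0,0]]
    - [[-0.006,0.228,0],[0,0,0]]
    - [[0.018,0.302,0],[0,0,0]]
    - [[0.053,0.371,0],[0,0,0]]

```text
clock: 3.7
position: [483.0, 113.4, 61.3]
ee_rot: [0.99, -0.139, 0.0, -0.001]
contact_force: [-4.7, 3.7, 6.4]
gripper_width: 14.0
grasp_force: 59.9
```

```bash
python3 -c "
from h import *
plan(arc(195,239,5,60))
plan(arc(195,239,5,60),[484.5,110.5,60])"
```

```text
t 3.7 pos [483.  113.4  61.3] yawY 73.97 tilt 0.12 w 14.0 gf 59.9 F [-4.7  3.7  6.4] j [0.56 0.74]
[np.float64(490.6), np.float64(93.1), 60] [0.052, 0.07, 0.005]
[np.float64(499.3), np.float64(76.8), 60] [0.103, 0.123, 0.005]
[np.float64(510.4), np.float64(62.1), 60] [0.162, 0.167, 0.005]
[np.float64(523.6), np.float64(49.3), 60] [0.227, 0.202, 0.005]
[np.float64(538.6), np.float64(38.6), 60] [0.297, 0.226, 0.005]
t 3.7 pos [483.  113.4  61.3] yawY 73.97 tilt 0.12 w 14.0 gf 59.9 F [-4.7  3.7  6.4] j [0.56 0.74]
[np.float64(490.6), np.float64(93.1), 60] [0.043, 0.06, -0.0]
[np.float64(499.3), np.float64(76.8), 60] [0.094, 0.113, -0.0]
[np.float64(510.4), np.float64(62.1), 60] [0.153, 0.157, -0.0]
[np.float64(523.6), np.float64(49.3), 60] [0.218, 0.192, -0.0]
[np.float64(538.6), np.float64(38.6), 60] [0.287, 0.217, -0.0]
```

>>> arm_command:
  rows:
    - [[0.043,0.06,0],[0,0,0]]
    - [[0.094,0.113,0],[0,0,0]]
    - [[0.153,0.157,0],[0,0,0]]
    - [[0.218,0.192,0],[0,0,0]]
    - [[0.287,0.217,0],[0,0,0]]

```text
clock: 4.2
position: [538.6, 40.1, 61.3]
ee_rot: [0.99, -0.14, 0.001, -0.0]
contact_force: [0.2, 2.1, 3.7]
gripper_width: 14.1
grasp_force: 59.8
```

>>> arm_command:
  rows:
    - [[0,0,0],[0,0,0]]
    - [[0,0,0],[0,0,0]]
    - [[0,0,0],[0,0,0]]
    - [[0,0,-0.16],[0,0,0]]
    - [[0,0,-0.32],[0,0,0]]
  grip: 0.6

```text
clock: 4.7
position: [536.3, 40.6, 139.6]
ee_rot: [0.99, -0.14, -0.002, 0.001]
contact_force: [1.1, -0.3, 0.8]
gripper_width: 51.2
grasp_force: 0.0
```

```bash
python3 -c "
from h import *
plan([[498,203.5,140],[498,203.5,60]])"
```

```text
t 4.7 pos [536.3  40.6 139.6] yawY 73.91 tilt 0.23 w 51.2 gf 0.0 F [ 1.1 -0.3  0.8] j [0.38 0.91]
[498, 203.5, 140] [-0.328, -0.584, -0.002]
[498, 203.5, 60] [-0.327, -0.584, 0.318]
```

>>> arm_command:
  rows:
    - [[-0.328,-0.584,0],[0,0,0]]
    - [[-0.328,-0.584,0],[0,0,0]]
    - [[-0.328,-0.584,0],[0,0,0]]
    - [[-0.328,-0.584,0],[0,0,0]]
    - [[-0.328,-0.584,0],[0,0,0]]

```text
clock: 5.2
position: [498.4, 206.3, 139.9]
ee_rot: [0.99, -0.138, 0.0, -0.0]
contact_force: [-0.4, 0.3, 0.0]
gripper_width: 51.1
grasp_force: 0.0
```

```bash
python3 -c "
from h import *
plan([[498,203.5,60]])"
```

```text
t 5.2 pos [498.4 206.3 139.9] yawY 74.14 tilt 0.04 w 51.1 gf 0.0 F [-0.4  0.3  0. ] j [0.69 0.6 ]
[498, 203.5, 60] [0.001, 0.012, 0.32]
```

>>> arm_command:
  rows:
    - [[0,0.01,0.16],[0,0,0]]
    - [[0,0.01,0.25],[0,0,0]]
    - [[0,0.01,0.32],[0,0,0]]
    - [[0,0.01,0.32],[0,0,0]]

```text
clock: 5.6
position: [496.9, 199.2, 57.4]
ee_rot: [0.99, -0.141, -0.002, 0.002]
contact_force: [-0.4, -0.6, -0.4]
gripper_width: 51.5
grasp_force: 0.0
```

>>> arm_command:
  rows:
    - [[0,0,0],[0,0,0]]
    - [[0,0,0],[0,0,0]]
    - [[0,0,0],[0,0,0]]
    - [[0,0,0],[0,0,0]]
  grip: 0

```text
clock: 6.0
position: [499.7, 201.8, 61.3]
ee_rot: [0.99, -0.14, 0.001, -0.001]
contact_force: [-2.0, 0.6, 4.3]
gripper_width: 14.0
grasp_force: 58.8
```

```bash
python3 -c "
from h import *
plan(arc(148.9,239,10,60)[:5],[498,203.5,60])
plan(arc(148.9,239,10,60)[5:],arc(148.9,239,10,60)[4])"
```

```text
t 6.0 pos [499.7 201.8  61.3] yawY 73.86 tilt 0.19 w 14.0 gf 58.8 F [-2.   0.6  4.3] j [0.68 0.6 ]
[np.float64(489.2), np.float64(186.6), 60] [-0.015, 0.075, -0.0]
[np.float64(483.5), np.float64(168.7), 60] [-0.017, 0.15, -0.0]
[np.float64(480.7), np.float64(150.0), 60] [-0.007, 0.225, -0.001]
[np.float64(480.8), np.float64(131.2), 60] [0.014, 0.297, -0.001]
[np.float64(483.9), np.float64(112.6), 60] [0.047, 0.365, -0.001]
t 6.0 pos [499.7 201.8  61.3] yawY 73.86 tilt 0.19 w 14.0 gf 58.8 F [-2.   0.6  4.3] j [0.68 0.6 ]
[np.float64(489.9), np.float64(94.7), 60] [0.043, 0.062, -0.0]
[np.float64(498.6), np.float64(78.0), 60] [0.095, 0.117, -0.0]
[np.float64(509.8), np.float64(62.8), 60] [0.155, 0.163, -0.0]
[np.float64(523.2), np.float64(49.6), 60] [0.221, 0.198, -0.0]
[np.float64(538.6), np.float64(38.6), 60] [0.292, 0.224, 0.0]
```

>>> arm_command:
  rows:
    - [[-0.02,0.067,0],[0,0,0]]
    - [[-0.024,0.142,0],[0,0,0]]
    - [[-0.014,0.217,0],[0,0,0]]
    - [[0.007,0.288,0],[0,0,0]]
    - [[0.04,0.356,0],[0,0,0]]

```text
clock: 6.5
position: [482.5, 113.3, 61.2]
ee_rot: [0.99, -0.14, -0.0, -0.001]
contact_force: [-4.2, 5.0, 7.6]
gripper_width: 14.0
grasp_force: 60.5
```

>>> arm_command:
  rows:
    - [[0.043,0.062,0],[0,0,0]]
    - [[0.095,0.117,0],[0,0,0]]
    - [[0.155,0.163,0],[0,0,0]]
    - [[0.221,0.198,0],[0,0,0]]
    - [[0.292,0.224,0],[0,0,0]]

```text
clock: 7.0
position: [539.2, 38.3, 61.2]
ee_rot: [0.99, -0.14, 0.001, -0.0]
contact_force: [-1.2, 5.9, 5.0]
gripper_width: 14.0
grasp_force: 60.1
```

>>> arm_command:
  rows:
    - [[0,0,0],[0,0,0]]
    - [[0,0,0],[0,0,0]]
    - [[0,0,0],[0,0,0]]
    - [[0,0,-0.16],[0,0,0]]
    - [[0,0,-0.32],[0,0,0]]
  grip: 0.5

```text
clock: 7.5
position: [536.6, 38.7, 139.5]
ee_rot: [0.99, -0.14, -0.002, 0.001]
contact_force: [0.9, 0.2, 0.2]
gripper_width: 42.9
grasp_force: 0.0
```

```bash
python3 -c "
from h import *
plan([[520,-125,150],[502.3,-291.3,150]])"
```

```text
t 7.5 pos [536.6  38.7 139.5] yawY 73.9 tilt 0.27 w 42.9 gf 0.0 F [0.9 0.2 0.2] j [0.37 0.92]
[520, -125, 150] [0.118, 0.648, -0.041]
[502.3, -291.3, 150] [0.234, 1.307, -0.039]
```

>>> arm_command:
  rows:
    - [[0.13,0.7,-0.06],[0,0,0.333]]
    - [[0.13,0.7,-0.06],[0,0,0.333]]
    - [[0.13,0.7,-0.06],[0,0,0.333]]
    - [[0.13,0.7,-0.06],[0,0,0.333]]
    - [[0.13,0.7,-0.06],[0,0,0.333]]

```text
clock: 8.0
position: [519.7, -140.9, 155.1]
ee_rot: [0.867, -0.498, 0.0, 0.0]
contact_force: [-0.1, 0.5, -0.5]
gripper_width: 42.7
grasp_force: 0.0
```

```bash
python3 m.py 2>/dev/null >/dev/null; python3 m2.py | head -8; python3 -c "
from h import *
plan([[502.3,-291.3,140]])"
```

```text
top [601.6 144. ] 14.06 [[577.5, 233.8], [507.3, 124.9], [627.9, 50.2]] [ 1.1  2.3  2.2 -4.  -3.2  1.6]
 hub [600.9 141.8] [601.4 142.3]
 deck mean mid [599.9 145.4]
 top [ 500.9 -233.1   90.7] 25
 top [ 503.1 -291.7   89.8] 36
 top [ 500.2 -347.7   89.7] 37
 rack ((501.29656982421875, -296.96484375), (171.5855712890625, 62.04832458496094), 88.59303283691406)
 knob 0 [663.3 246.9] [661.8 243.3  84.9] 19
t 8.8 pos [ 520.8 -138.4  154.8] yawY 30.889999999999986 tilt 0.0 w 42.7 gf 0.0 F [ 0.3 -0.2  0.1] j [0.04 0.5 ]
[502.3, -291.3, 140] [0.487, 0.378, 0.059]
```

>>> arm_command:
  rows:
    - [[0.489,0.379,0.059],[0,0,0.094]]
    - [[0.489,0.379,0.059],[0,0,0.094]]
    - [[0.489,0.379,0.059],[0,0,0.094]]
    - [[0.489,0.379,0.059],[0,0,0.094]]
    - [[0.489,0.379,0.059],[0,0,0.094]]

```text
clock: 9.3
position: [501.5, -293.4, 139.4]
ee_rot: [0.787, -0.617, -0.0, 0.0]
contact_force: [-0.1, 1.5, -0.3]
gripper_width: 42.8
grasp_force: 0.0
```

```bash
python3 m.py 2>/dev/null >/dev/null; python3 m2.py | head -3; python3 -c "
from h import *
plan([[502.8,-291.6,60]])"
```

```text
top [600.7 141.4] 14.2 [[577.0, 233.4], [509.3, 118.4], [623.7, 49.2]] [ 0.4  0.2 -0.7 -0.3  0.3  0.1]
 hub [600.9 141.8] [601.5 142.3]
 deck mean mid [598.8 141.5]
t 10.1 pos [ 502.2 -292.   140. ] yawY 13.960000000000008 tilt 0.0 w 42.8 gf 0.0 F [-0.8  0.  -0.8] j [-0.25  0.49]
[502.8, -291.6, 60] [-0.001, -0.003, 0.32]m2.py:28: RuntimeWarning: Mean of empty slice.
  print(" top",P[k].mean(0).round(1),k.sum())
  ret = um.true_divide(
```

View pics/c1.png

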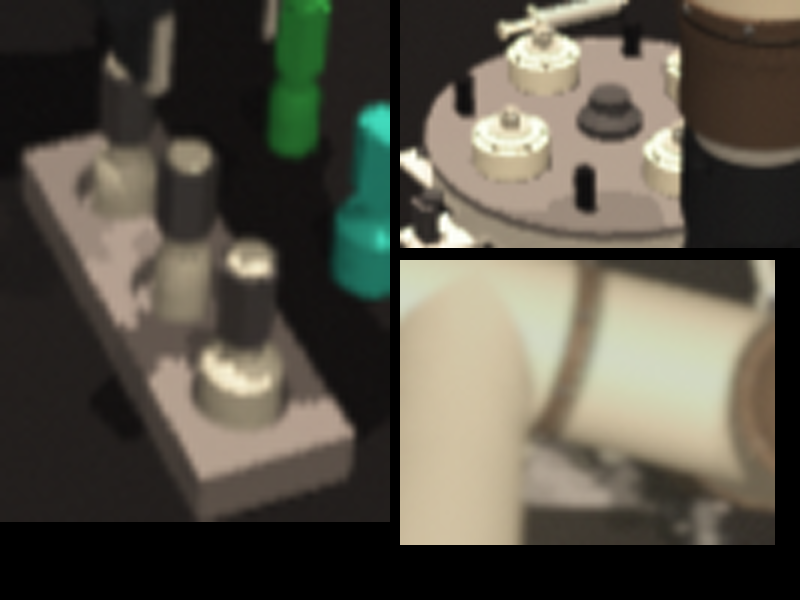

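Deck stops aligned and the front well at crop (511,118) carries a narrow nut. The middle socket (185,280) is the small one. I'll try it first.

>>> arm_command:
  rows:
    - [[-0.001,-0.003,0.15],[0,0,0]]
    - [[-0.001,-0.003,0.25],[0,0,0]]
    - [[-0.001,-0.003,0.34],[0,0,0]]
    - [[-0.001,-0.003,0.34],[0,0,0]]

```text
clock: 10.5
position: [500.5, -290.9, 51.9]
ee_rot: [0.788, -0.616, -0.003, 0.001]
contact_force: [-0.3, 0.3, -0.1]
gripper_width: 42.7
grasp_force: 0.0
```

>>> arm_command:
  rows:
    - [[0,0,0],[0,0,0]]
    - [[0,0,0],[0,0,0]]
    - [[0,0,0],[0,0,0]]
    - [[0,0,0],[0,0,0]]
    - [[0,0,0],[0,0,0]]
  grip: 0

```text
clock: 11.0
position: [503.8, -291.9, 56.3]
ee_rot: [0.788, -0.616, 0.001, -0.0]
contact_force: [0.2, 1.1, 2.5]
gripper_width: 19.8
grasp_force: 58.9
```

```bash
python3 -c "
from h import *
plan([[503,-291.6,160]])"
```

```text
t 11.0 pos [ 503.8 -291.9   56.3] yawY 13.97999999999999 tilt 0.15 w 19.8 gf 58.9 F [0.2 1.1 2.5] j [-0.25  0.49]
[503, -291.6, 160] [-0.001, 0.002, -0.415]
```

>>> arm_command:
  rows:
    - [[0,0,-0.15],[0,0,0]]
    - [[0,0,-0.35],[0,0,0]]
    - [[0,0,-0.54],[0,0,0]]
    - [[0,0,-0.54],[0,0,0]]

```text
clock: 11.4
position: [506.7, -293.3, 198.1]
ee_rot: [0.788, -0.615, 0.008, -0.002]
contact_force: [0.8, -0.6, -2.1]
gripper_width: 19.8
grasp_force: 59.1
```

```bash
python3 -c "
from h import *
plan([[505,-90,190],[508.4,118.5,190]])"
```

```text
t 11.4 pos [ 506.7 -293.3  198.1] yawY 14.039999999999992 tilt 0.89 w 19.8 gf 59.1 F [ 0.8 -0.6 -2.1] j [-0.25  0.49]
[505, -90, 190] [-0.791, -0.19, 0.027]
[508.4, 118.5, 190] [-1.597, -0.406, 0.023]
```

>>> arm_command:
  rows:
    - [[-0.8,-0.19,0],[0,0,0]]
    - [[-0.8,-0.19,0],[0,0,0]]
    - [[-0.8,-0.19,0],[0,0,0]]
    - [[-0.8,-0.19,0],[0,0,0]]
    - [[-0.8,-0.19,0],[0,0,0]]

```text
clock: 11.9
position: [499.9, -81.8, 189.7]
ee_rot: [0.789, -0.614, -0.001, -0.0]
contact_force: [-0.4, -0.8, -2.4]
gripper_width: 19.7
grasp_force: 59.1
```

```bash
python3 -c "
from h import *
plan([[508.4,118.5,180]])"
```

```text
t 11.9 pos [499.9 -81.8 189.7] yawY 14.27000000000001 tilt 0.08 w 19.7 gf 59.1 F [-0.4 -0.8 -2.4] j [0.16 0.09]
[508.4, 118.5, 180] [-0.768, -0.23, 0.04]
```

>>> arm_command:
  rows:
    - [[-0.765,-0.23,0.04],[0,0,0]]
    - [[-0.765,-0.23,0.04],[0,0,0]]
    - [[-0.765,-0.23,0.04],[0,0,0]]
    - [[-0.765,-0.23,0.04],[0,0,0]]
    - [[-0.765,-0.23,0.04],[0,0,0]]

```text
clock: 12.4
position: [510.6, 117.9, 179.2]
ee_rot: [0.79, -0.614, -0.0, -0.0]
contact_force: [-0.3, -0.7, -1.5]
gripper_width: 19.8
grasp_force: 59.1
```

>>> arm_command:
  rows:
    - [[0,0,0],[0,0,0]]
    - [[0,0,0],[0,0,0]]

```text
clock: 12.6
position: [509.9, 112.5, 179.6]
ee_rot: [0.787, -0.616, -0.0, 0.001]
contact_force: [-0.4, -0.8, -1.2]
gripper_width: 19.6
grasp_force: 59.1
```

```bash
python3 -c "
from h import *
plan([[508.4,118.5,150]])
A=np.mean([arm.get_image('side')[0].astype(float) for _ in range(5)],0).clip(0,255).astype(np.uint8)
p=proj('side',[508,118,110]).astype(int);print(p)
cv2.imwrite('pics/s3.png',cv2.resize(A[p[1]-60:p[1]+40,p[0]-60:p[0]+60],None,fx=6,fy=6,interpolation=cv2.INTER_CUBIC))
"
```

```text
t 12.6 pos [509.9 112.5 179.6] yawY 13.900000000000006 tilt 0.08 w 19.6 gf 59.1 F [-0.4 -0.8 -1.2] j [ 0.53 -0.29]
[508.4, 118.5, 150] [-0.025, -0.0, 0.118]
[236 178]
```

View pics/s3.png

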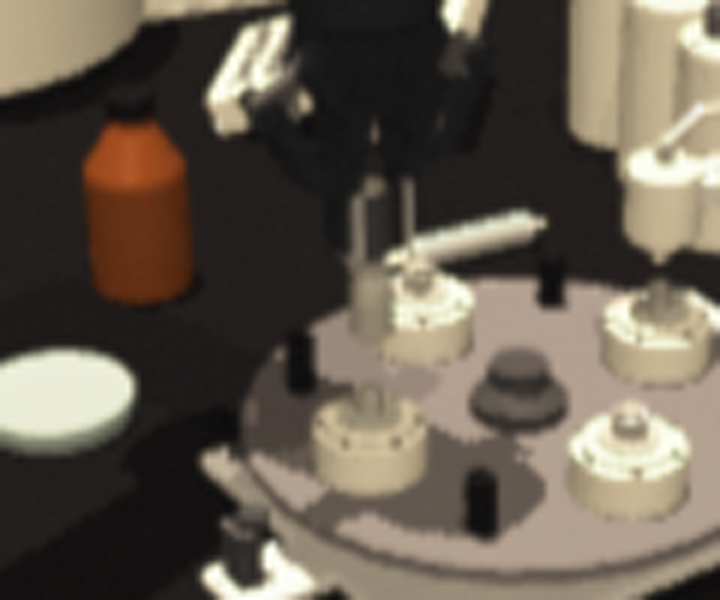

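Small socket upright in the fingers, its mouth at (371,335) above the front nut (371,400). Let it settle, then correct.

>>> arm_command:
  rows:
    - [[0,0,0],[0,0,0]]
    - [[0,0,0],[0,0,0]]
    - [[0,0,0],[0,0,0]]
    - [[0,0,0],[0,0,0]]

```text
clock: 13.25
position: [510.4, 113.4, 180.1]
ee_rot: [0.788, -0.616, -0.0, -0.0]
contact_force: [0.2, 0.2, -1.8]
gripper_width: 19.5
grasp_force: 59.1
```

```bash
python3 -c "
from h import *
plan([[508.4,118.5,150]])
T=np.array([508.4,118.5])
ims=[arm.get_image('top') for _ in range(4)]
D=np.median([a[1] for a in ims],0); A=np.mean([a[0].astype(float) for a in ims],0)
"
```

```text
t 13.25 pos [510.4 113.4 180.1] yawY 13.960000000000008 tilt 0.0 w 19.5 gf 59.1 F [ 0.2  0.2 -1.8] j [ 0.53 -0.29]
[508.4, 118.5, 150] [-0.022, 0.003, 0.12]
```

>>> arm_command:
  rows:
    - [[-0.022,0.003,0.05],[0,0,0]]
    - [[-0.022,0.003,0.11],[0,0,0]]
    - [[-0.022,0.003,0.11],[0,0,0]]
    - [[-0.022,0.003,0.11],[0,0,0]]
    - [[-0.022,0.003,0.11],[0,0,0]]

```text
clock: 13.95
position: [509.0, 118.8, 153.4]
ee_rot: [0.788, -0.616, 0.0, -0.001]
contact_force: [-0.3, 0.1, -1.5]
gripper_width: 19.8
grasp_force: 59.0
```

```bash
python3 -c "
from h import *
plan([[508.4,118.5,145],[508.4,118.5,140]])"
```

```text
t 13.95 pos [509.  118.8 153.4] yawY 13.97999999999999 tilt 0.09 w 19.8 gf 59.0 F [-0.3  0.1 -1.5] j [ 0.54 -0.3 ]
[508.4, 118.5, 145] [0.001, 0.003, 0.033]
[508.4, 118.5, 140] [0.001, 0.003, 0.053]
```

>>> arm_command:
  rows:
    - [[0.001,0.001,0.015],[0,0,0]]
    - [[0.001,0.001,0.03],[0,0,0]]
    - [[0.001,0.001,0.045],[0,0,0]]
    - [[0.001,0.001,0.055],[0,0,0]]
    - [[0.001,0.001,0.055],[0,0,0]]

```text
clock: 14.45
position: [508.4, 118.0, 138.6]
ee_rot: [0.788, -0.616, 0.0, 0.0]
contact_force: [2.5, -1.2, -1.9]
gripper_width: 19.6
grasp_force: 59.0
```

>>> arm_command:
  rows:
    - [[0,0,0],[0,0,0]]

```text
clock: 14.55
position: [508.4, 118.1, 138.6]
ee_rot: [0.788, -0.616, 0.0, 0.0]
contact_force: [2.1, -2.4, -2.5]
gripper_width: 19.7
grasp_force: 58.9
```

>>> arm_command:
  rows:
    - [[0,0,0.01],[0,0,0]]
    - [[0,0,0.02],[0,0,0]]
    - [[0,0,0.03],[0,0,0]]
    - [[0,0,0.034],[0,0,0]]
    - [[0,0,0.034],[0,0,0]]

```text
clock: 15.05
position: [508.5, 118.2, 131.2]
ee_rot: [0.788, -0.616, 0.0, -0.0]
contact_force: [-1.7, -3.0, 5.3]
gripper_width: 19.9
grasp_force: 59.8
```

>>> arm_command:
  rows:
    - [[0,0,0.006],[0,0,0]]
    - [[0,0,0.006],[0,0,0]]
    - [[0,0,0.006],[0,0,0]]

```text
clock: 15.35
position: [508.7, 118.2, 131.0]
ee_rot: [0.788, -0.616, 0.001, -0.0]
contact_force: [-2.1, -3.0, 11.1]
gripper_width: 20.1
grasp_force: 60.6
```

```bash
python3 -c "
from h import *
plan([[508.4,118.5,131]])
A=np.mean([arm.get_image('side')[0].astype(float) for _ in range(5)],0).clip(0,255).astype(np.uint8)
B=A[130:230,176:296]; a=cv2.resize(B,None,fx=4,fy=4,interpolation=cv2.INTER_CUBIC)
b=cv2.resize(A[245:332,262:327],None,fx=4,fy=4,interpolation=cv2.INTER_CUBIC)
W=np.zeros((400,750,3),np.uint8);W[:400,:480]=a;W[:348,485:745]=b
cv2.imwrite('pics/s4.png',W)
"
```

```text
t 15.35 pos [508.7 118.2 131. ] yawY 14.02000000000001 tilt 0.1 w 20.1 gf 60.6 F [-2.1 -3.  11.1] j [ 0.54 -0.3 ]
[508.4, 118.5, 131] [-0.002, 0.001, -0.0]
```

View pics/s4.png

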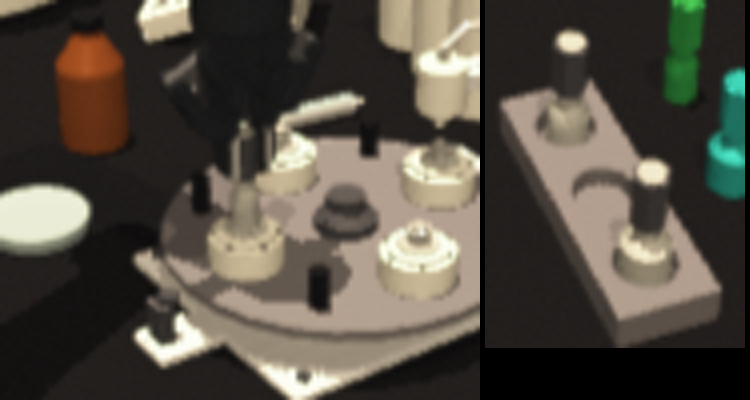

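The picture shows the small socket down on the front nut (245,225), still gripped. It bottomed out at the expected height (131 mm) with 11 N of push. Medium (565,115) and large (645,245) stand in the rack, and the small socket's middle pocket is empty.

```bash
python3 -c "
from bench import arm
print(arm.job_done())"
```

```text
the job is handed in; nothing more can be done
None
```

The job is handed in, with no verdict returned: the deck is turned half a turn, the well from under the head is at the service pointer, and the small socket fits its nut and is held fully down on it, with medium and large still in the rack.

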